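# Stand the work light on its leg beside the vice

### The job

Light up the saw chain held in the vice: swing the sprung leg on the back of the work light out until it snaps over and stays locked open, take the light out of its charging cradle and set it down gently on the wooden riser, leaning back on its leg and shining straight at the vice jaws. Let go of it and leave everything else where it is.

Things in the scene. Friction and masses are not known exactly. Their poses are not given: they have to be found in the camera images.
- lamp: LED work light: flat grey slab 130 wide (y), 150 tall (z), 38 thick (x), about 0.7 kg. Origin: centre of its underside; x is the way it shines. Starts upright in the cradle, underside 40 above the bench, back and leg on the robot's side. On its locked leg on a level surface it leans back 26 degrees, resting on the case's lower rear edge (x = -19, z = 0) and, 100 behind that, on the leg's foot.
- lamp_grip (a point): Middle of the lamp's thickness and width, 128 mm above its underside, 22 below its top. The top 35 mm of both faces are flat and free: grip across the 38 mm thickness.
- leg_hinge (a point): Middle of the leg's hinge line on the lamp's back, at x = -27, z = 112 mm in the lamp's frame; the hinge axis is the lamp's y.
- leg (a joint): Leg angle, rad. 0: folded flat against the back. Growing: the foot swings out behind the back and up, as turning about the lamp's +y. An over-centre spring pulls it shut below 0.55 and open above 0.55, with up to about 0.4 N m (strongest when folded); the open stop is at 0.92, where the spring holds it locked.
- leg_tab (a point): Grip point on the finger tab: a black block 14 thick (lamp's y), 16 high, standing 36 mm straight out from the leg, away from the lamp's back. This point is 24 out from the leg's plane, 72 below the hinge: at first 32 behind the lamp's back face, 40 above its underside, with the case rising 110 above it.
- leg_foot (a point): Centre of the leg's round rubber foot bar (14 mm diameter, 96 long along the hinge axis), 100 mm from the hinge. The leg is a steel frame of two flat arms 82 apart, from hinge to foot, with a bridge across that carries the tab.
- dock: Black charging cradle screwed to the bench, 110 x 190 mm, walls 72 high. Origin: centre of its underside; x is the way the docked lamp shines. The lamp stands loosely on its floor, 40 above the bench: one wall in front, two short lugs at the back (more than 50 either side of the middle), low side cheeks; it lifts straight out.
- riser: Wooden plank 160 deep (its x) and 300 long (its y) on two grey steel brackets, its level top 80 above the bench. The origin is at bench level, midway along it and 30 in from its far edge: the plank reaches from x = -130 to x = 30. The vice stands beyond its +x side; a tin stands near its +y end, the rest is free.
- vice_jaws (a point): Middle of the jaws of the blue bench vice, 146 above the bench; a chainsaw guide bar with its chain is clamped in them. The lamp must shine at this point.
- grease_tin: Aluminium tin, 58 diameter, 75 tall, on the riser. Origin: centre of its underside. Leave alone.
- oil_bottle: White oil bottle, 66 diameter, 190 tall, on the bench beside the cradle. Origin: centre of its underside. Leave alone.
- file: Round file with a wooden handle, 235 long along its x, lying on the bench in front of the robot. Origin: under the end of the handle where the blade starts. Leave alone.
- wrench: Steel wrench 160 long along its x, lying on the bench beyond the cradle. Leave alone.
There are look-alikes about, which are no part of the job. Leave any yellow look-alike of the lamp alone.

How it is judged:
On the way:
1. the leg has snapped over and is locked open (value of joint leg above 0.85 rad), for 0.2 s.
At the end, for the whole second after the job is handed in: Leg locked open (over 0.85 rad); the light stands still on the plank on its lower rear edge and leg foot, let go, leaning back 21 to 32 degrees, level sideways within 3 degrees; the vice jaws lie within 35 mm sideways of its beam line (value of joint leg above 0.85 rad and angle between lamp's own z axis and vertical between 0.36 and 0.56 rad and angle between lamp's own y axis and vertical between 1.52 and 1.62 rad and z of leg_foot in the frame of riser between 0.082 and 0.092 m and x of leg_foot in the frame of riser between -0.135 and 0.035 m and z of lamp in the frame of riser between 0.078 and 0.1 m and x of lamp in the frame of riser between -0.15 and 0.05 m and y of lamp in the frame of riser between -0.15 and 0.15 m and x of vice_jaws in the frame of lamp above 0.05 m and y of vice_jaws in the frame of lamp between -0.035 and 0.035 m and linear speed of lamp below 0.02 m/s); the robot touches nothing.
It fails at once if the light is banged down on the riser (more than 60 N) (contact force between lamp and riser above 60 N).
It fails at once if the grease tin is moved more than 20 mm (distance of grease_tin from where it was at the start of the episode above 0.02 m).
It fails at once if the oil bottle is moved more than 20 mm (distance of oil_bottle from where it was at the start of the episode above 0.02 m).
It fails at once if the file is moved more than 20 mm (distance of file from where it was at the start of the episode above 0.02 m).
It fails at once if the wrench is moved more than 20 mm (distance of wrench from where it was at the start of the episode above 0.02 m).
It also fails if it takes over 54 s, if anything falls off the work surface, if the arm or the gripper's body presses on something with over 40 N, if the wrist force passes 120 N, or if a joint passes its speed limit or range.

### The arm

A 6-joint arm with a two-finger parallel gripper is mounted at the origin on the work surface. World frame = base frame: x ahead of the robot, y to its left, z up, the work surface at z = 0. Lengths are in m, angles in rad, forces in N, time in s.
With the tool pointing down it reaches from about 0.35 to 0.85 m from the base axis. Payload 8.1 kg.
Tool frame: the origin (TCP) lies midway between the tips of the shut fingers; the grasp point (between the pads) lies 19 mm behind it; z points along the fingers, y is the direction in which the jaws open and shut (so a half turn about z gives the same grasp; the last joint's range is limited). The gripper opens to 93 mm and grips with 3 to 60 N. Pads are 15 mm wide; open, the fingers measure 128 mm over their backs; the gripper's body (75 mm by 188 mm) begins 65 mm behind the grasp point.
Start: joints at [1.206, 0.13, 1.488, -0, 1.523, -0.085], TCP at [0.166, 0.577, 0.219] pointing down, gripper open.
Joint ranges: [-2.96, 2.96], [-0.89, 2.26], [0.02, 2.5], [-1.34, 4.48], [0, 2.73], [-2.66, 2.66]. Speed limits (rad/s): [2.39, 2.39, 2.79, 3.14, 3.14, 3.14].

### API

Orientations are given as a rotation vector (axis times angle).
In Python, from plant import robot gives the robot as it stands. The module is installed in compiled form; this text tells all that it offers.
- The arm moves only by the shell command python3 -m pendant 'ROWS' [FORCE]. ROWS is JSON, a list of rows, each an object with "translation": the shift along the tool's x, y, z in mm, a list of three; "twist": the turn, a rotation vector about the tool's x, y, z in rad, a list of three; "grip": the opening, from -1 (shut) to 1 (fully open). A call has exactly 10 rows; each row shifts and turns the pose as measured when the row begins, along the tool's axes as they then stand; what a row does not reach is not made up. A row lasts 1/10 s, in which the tool goes at most 50 mm and 8.59 degrees, less where a joint would pass 70% of its speed; a pose out of reach is approached as far as the arm can. A call is refused whole if a number of a shift passes 50 or a number of a turn 0.15, either way. A call with a gripper value outside its range is refused whole. The fingers move at their own pace and stop on an object; FORCE is the grip in N (left out, the last holds). Time passes only in rows, so rows that do not move let the fingers close, or fill a call up. It gives the time, the measured TCP pose, the force and the opening at its end, in the units of the state.
- robot.read_state(): the state, without advancing time (a new reading comes with each control period).
- robot.read_camera(name): name is "scene" or "top" or "wrist"; returns (picture, depth): 400x640x3 uint8, red, green, blue; 400x640 float32, m along the optical axis (not along the pixel's ray), 0 where there is no reading.
- robot.camera_info(name): a dict with "vertical_fov" (degrees; the focal length in pixels is half the picture's height over the tangent of half this angle, whatever the lens; pixels are square), "cx", "cy" (the principal point, pixels), "cam_to_world" (4x4, takes a point from camera to world coordinates). Camera axes: x right, y up, looking along -z (the intrinsics and any distortion apply to the point x, -y, -z); pixel columns grow to the right and rows downward; lengths in m; the calibration is good to about 2 mm. The wrist camera is an equidistant fisheye: a pixel r from the principal point sees the ray r / f radians off the axis. A picture is of the moment at which its call begins: read the wrist's pose just before it. camera_info takes no time and is no camera call; for the wrist camera it gives the pose at the moment of the call.
- robot.close_job(): hands the job in, once; it reports no verdict.
The state is a dict: "t": time; "q": joint angles; "dq": joint speeds; "joint_torque": joint torques, N m; "tool_pos": TCP position; "orientation": TCP orientation; "force": force on the tool from outside, world axes, zero at the start; "wrist_torque": the same for the moment, N m; "opening": finger opening in m.
Only numpy, scipy, OpenCV 4.12 (cv2) and the standard library are available. Lean on these libraries where they do the work, as an engineer would, in place of code of your own. Each camera call takes 0.05 s, during which the arm holds its last target. There are 200 camera calls.

## Working session

There is one attempt and no reset: what is moved stays moved. The work goes in short steps, Python scripts to look and compute and a shell command to move; the robot and the scene stay as the last step left them, time stands still between calls to the robot, and variables do not carry over. Pictures are saved under pics/ and viewed, about 8 in all and at most 12, crops included, and the job is handed in when it is done.

```bash
mkdir -p pics; cat > h.py <<'E'
import numpy as np, cv2
from plant import robot
from scipy.spatial.transform import Rotation as R
def grab(n,save=None):
    i=robot.camera_info(n); p,d=robot.read_camera(n)
    if save: cv2.imwrite('pics/'+save+'.png',p[:,:,::-1]); np.savez('pics/'+save+'.npz',p=p,d=d,T=i['cam_to_world'],f=200/np.tan(np.radians(i['vertical_fov']/2)),cx=i['cx'],cy=i['cy'],fish=(n=='wrist'))
    return p,d,i
def cloud(save):
    z=np.load('pics/'+save+'.npz'); d=z['d']; v,u=np.mgrid[0:400,0:640].astype(float)
    x=(u-z['cx'])/z['f']; y=(v-z['cy'])/z['f']
    if z['fish']:
        r=np.hypot(x,y)+1e-9; s=np.tan(np.minimum(r,1.5))/r; x=x*s;y=y*s
    P=np.stack([x*d,-y*d,-d],-1); T=z['T']
    W=P@T[:3,:3].T+T[:3,3]; W[d==0]=np.nan
    return W
E
python3 - <<'E'
from h import *
for n in('scene','top'):
    _,_,i=grab(n,n); print(n,i)
print(robot.read_state())
E
```

```text
scene {'vertical_fov': 48.24272286656516, 'cx': 316.621283919035, 'cy': 198.97724023119, 'cam_to_world': array([[ 0.20038405, -0.64462999,  0.73776582,  1.37207847],
       [ 0.97968897,  0.13758339, -0.14587781, -0.22488869],
       [-0.00746711,  0.75201262,  0.65910641,  0.83836807],
       [ 0.        ,  0.        ,  0.        ,  1.        ]])}
top {'vertical_fov': 48.984297374948014, 'cx': 318.7876794339114, 'cy': 202.35048453114504, 'cam_to_world': array([[ 0.02911576,  0.99729433, -0.06750033,  0.48785584],
       [-0.9995743 ,  0.02892294, -0.00383228, -0.07523941],
       [-0.0018696 ,  0.06758317,  0.99771189,  1.4135955 ],
       [ 0.        ,  0.        ,  0.        ,  1.        ]])}
{'t': 0.1, 'q': array([ 1.20559301e+00,  1.31085055e-01,  1.48919691e+00, -1.56404760e-05,
        1.52300421e+00, -8.53819190e-02]), 'dq': array([-0.00044411, -0.00034591, -0.00220274, -0.00169457, -0.00023274,
        0.00059873]), 'joint_torque': array([ 1.12941889e-03, -5.61341321e+01, -4.93096268e+01,  7.70725915e-02,
        2.91876763e-02, -7.19011018e-05]), 'tool_pos': array([0.16549466, 0.57617471, 0.21767814]), 'orientation': array([-4.38057846e-01, -3.11053400e+00,  2.59813041e-03]), 'force': array([-0.32610003, -0.20268804, -0.06059885]), 'wrist_torque': array([-0.03720701,  0.00207998, -0.00922108]), 'opening': 0.09306864371539486}
```

View pics/scene.png

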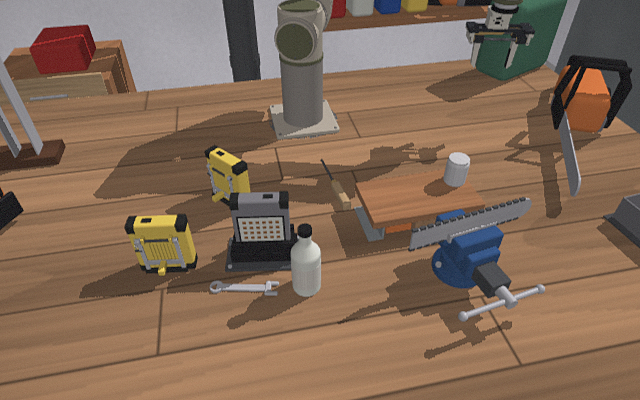

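View pics/top.png

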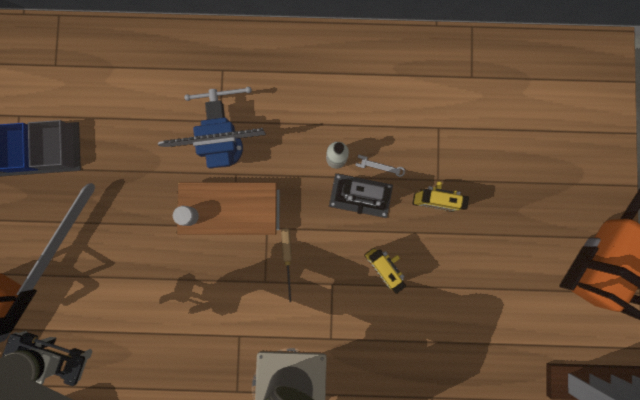

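The grey lamp in the black cradle is at scene (261,220) and top (363,194). The look-alikes are the yellow lamps at scene (160,243) and (227,175). The riser is at top (227,209) with the tin at (184,215), and the vice is at (217,140).

```bash
python3 - <<'E'
from h import *
W=cloud('top'); p=np.load('pics/top.npz')['p']
a=cv2.resize(p[165:225,320:400],None,fx=8,fy=8,interpolation=cv2.INTER_CUBIC)[:,:,::-1]
cv2.imwrite('pics/crop_lamp.png',a)
b=cv2.resize(p[80:245,150:290],None,fx=4.5,fy=3.6)[:,:,::-1]
b=cv2.resize(p[80:245,150:290],None,fx=3.6,fy=3.6,interpolation=cv2.INTER_CUBIC)[:,:,::-1]
cv2.imwrite('pics/crop_r.png',b)
def rect(W,m):
    q=W[m][:,:2].astype(np.float32); r=cv2.minAreaRect(q*1000); print(len(q),r, 'z',np.nanmedian(W[m][:,2]))
sub=lambda u0,u1,v0,v1: (slice(v0,v1),slice(u0,u1))
def m(u0,u1,v0,v1,z0,z1):
    M=np.zeros((400,640),bool); M[v0:v1,u0:u1]=1
    return M&(W[...,2]>z0)&(W[...,2]<z1)
rect(W,m(320,400,165,225,.175,.21))
rect(W,m(170,285,175,240,.07,.09))
rect(W,m(160,200,190,235,.14,.17))
rect(W,m(190,245,110,170,.12,.16))
for c in [(331,178),(393,181),(386,217),(330,209),(217,140)]: print(c,W[c[1],c[0]])
S=cloud('scene')
M=np.zeros((400,640),bool);M[185:245,225:295]=1
M2=M&(S[...,2]>.175)&(S[...,2]<.205); rect(S,M2)
# front face plane
q=S[205:240,240:283].reshape(-1,3); q=q[~np.isnan(q[:,0])]; q=q[(q[:,2]<.18)]
c=np.median(q,0); 
for _ in range(4):
    u,s,vt=np.linalg.svd(q-q.mean(0)); n=vt[2]; r=(q-q.mean(0))@n; q=q[abs(r)<max(.003,1.5*np.std(r))]
print('front',q.mean(0),n,len(q), np.degrees(np.arctan2(n[1],n[0])))
E
```

```text
638 ((609.5367431640625, -202.40020751953125), (130.34722900390625, 38.66249465942383), 80.56830596923828) z 0.19076043235032247
4811 ((553.3435668945312, 211.57228088378906), (159.24832153320312, 300.2344665527344), 1.6718547344207764) z 0.08141317387952962
316 ((525.1936645507812, 320.9504699707031), (53.836944580078125, 53.5137825012207), 55.751888275146484) z 0.1559363628361583
1317 ((747.7706298828125, 242.34181213378906), (149.12445068359375, 143.4636993408203), 47.64951705932617) z 0.14218372532893842
(331, 178) [ 0.66341076 -0.10700442  0.00204326]
(393, 181) [ 0.6593515  -0.30744585  0.00282836]
(386, 217) [ 0.5421657  -0.28608529  0.0091373 ]
(330, 209) [ 0.56312224 -0.10659093 -0.00109739]
(217, 140) [0.74729341 0.23202008 0.14750398]
912 ((612.6173706054688, -206.51112365722656), (130.49114990234375, 43.19329071044922), 81.34878540039062) z 0.19003852206888522
front [ 0.62982315 -0.20715375  0.12792448] [ 0.98591354 -0.16543039  0.02464297] 1405 -9.525157256800505
```

View pics/crop_lamp.png

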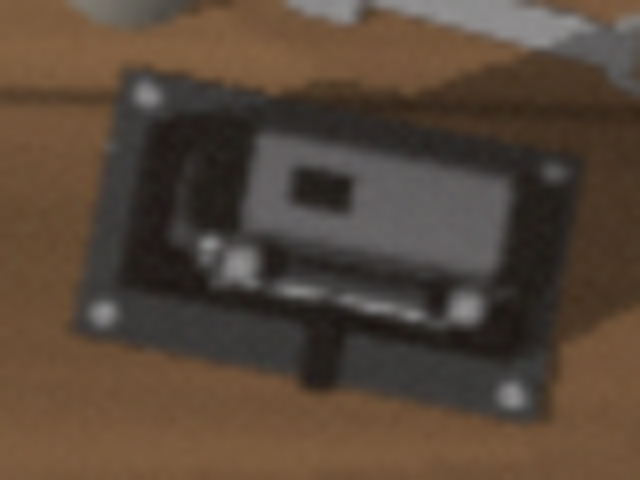

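View pics/crop_r.png

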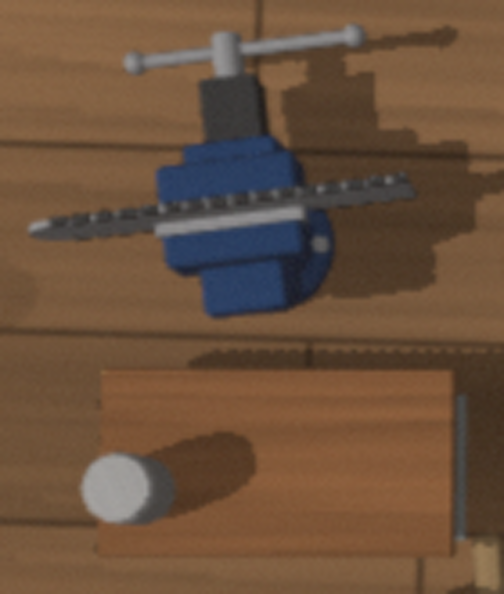

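```bash
cat >> h.py <<'E'
LAMP=np.array([.6095,-.2030,.04]); YAW=np.radians(-9.45)
def frame(yaw): c,s=np.cos(yaw),np.sin(yaw); return np.array([c,s,0]),np.array([-s,c,0]),np.array([0,0,1.])
def Rtool(z,y): return np.stack([np.cross(y,z),y,z],1)
def need(p,Rt,grasp=True):
    "shift (tool mm) and twist (tool) to bring grasp point / TCP to p with orientation Rt"
    s=robot.read_state(); Rc=R.from_rotvec(s['orientation']).as_matrix()
    tcp=np.array(p)+(.019*Rt[:,2] if grasp else 0)
    print('t',round(s['t'],2),'tcp',s['tool_pos'].round(4),'->',tcp.round(4),'open',round(s['opening'],4),'F',s['force'].round(1),'q',s['q'].round(2))
    print(' shift_cur',(Rc.T@(tcp-s['tool_pos'])*1000).round(1),'shift_goalaxes',(Rt.T@(tcp-s['tool_pos'])*1000).round(1),'twist',R.from_matrix(Rc.T@Rt).as_rotvec().round(3))
def tabR(t,yaw=YAW):
    x,y,z=frame(yaw); return Rtool(np.sin(t)*x-np.cos(t)*z,y)
def tabP(th,lamp=LAMP,yaw=YAW):
    x,y,z=frame(yaw); a=-.024*np.cos(th)-.072*np.sin(th); b=.024*np.sin(th)-.072*np.cos(th)
    return lamp+x*(-.027+a)+z*(.112+b)
E
python3 - <<'E'
from h import *
W=cloud('top'); M=np.zeros((400,640),bool); M[240:300,350:420]=1; M&=W[...,2]>.03
q=W[M]; print('yellow',q.min(0),q.max(0)); 
print(tabP(0),tabP(.92))
Rt=tabR(np.radians(28)); x,y,z=frame(YAW)
need(tabP(0)-.05*x+.16*z,Rt)
E
```

```text
yellow [ 0.32067643 -0.32270021  0.03100523] [ 0.44177633 -0.217492    0.15901699]
[ 0.55919211 -0.19462647  0.08      ] [ 0.5120181  -0.18677456  0.12747539]
t 0.1 tcp [0.1655 0.5762 0.2177] -> [ 0.5187 -0.1879  0.2232] open 0.0931 F [-0.3 -0.2 -0.1] q [ 1.21  0.13  1.49 -0.    1.52 -0.09]
 shift_cur [-550.5 -636.8   -4.5] shift_goalaxes [-421.  -695.7  217.6] twist [-0.03  -0.488 -0.112]
```

```bash
python3 -m pendant '[{"translation":[0,0,-40],"twist":[0,0,0],"grip":-0.14},{"translation":[-10,-12,-40],"twist":[0,0,0],"grip":-0.14},{"translation":[-30,-34,0],"twist":[0,0,0],"grip":-0.14},{"translation":[-30,-34,0],"twist":[0,0,0],"grip":-0.14},{"translation":[-30,-34,0],"twist":[0,0,0],"grip":-0.14},{"translation":[-30,-34,0],"twist":[0,0,0],"grip":-0.14},{"translation":[-30,-34,0],"twist":[0,0,0],"grip":-0.14},{"translation":[-30,-34,0],"twist":[0,0,0],"grip":-0.14},{"translation":[-30,-34,0],"twist":[0,0,0],"grip":-0.14},{"translation":[-30,-34,0],"twist":[0,0,0],"grip":-0.14}]' 20
python3 -m pendant '[{"translation":[-30,-34,0],"twist":[0,0,0],"grip":-0.14},{"translation":[-30,-34,0],"twist":[0,0,0],"grip":-0.14},{"translation":[-30,-34,0],"twist":[0,0,0],"grip":-0.14},{"translation":[-30,-34,0],"twist":[0,0,0],"grip":-0.14},{"translation":[-30,-34,0],"twist":[0,0,0],"grip":-0.14},{"translation":[-30,-34,0],"twist":[0,0,0],"grip":-0.14},{"translation":[0,0,0],"twist":[0,-0.12,-0.03],"grip":-0.14},{"translation":[0,0,0],"twist":[0,-0.12,-0.03],"grip":-0.14},{"translation":[0,0,0],"twist":[0,-0.12,-0.03],"grip":-0.14},{"translation":[0,0,0],"twist":[0,-0.12,-0.03],"grip":-0.14}]'
python3 -c "
from h import *
Rt=tabR(np.radians(28)); x,y,z=frame(YAW)
need(tabP(0)-.05*x+.16*z,Rt)"
```

```text
t: 1.1
tool_pos: [0.3286, 0.2244, 0.2966]
orientation: [-0.422, -3.11, 0.016]
force: [0.8, 0.0, -0.4]
opening: 0.0398
t: 2.1
tool_pos: [0.4516, -0.0399, 0.2834]
orientation: [0.204, 2.678, -0.106]
force: [-0.9, 0.9, 0.7]
opening: 0.04
t 2.1 tcp [ 0.4516 -0.0399  0.2834] -> [ 0.5187 -0.1879  0.2232] open 0.04 F [-0.9  0.9  0.7] q [-0.17 -0.82  2.19 -0.03  1.32 -1.59]
 shift_cur [ -51.6 -132.6   98.8] shift_goalaxes [ -51.6 -135.    95.6] twist [-0.036 -0.03   0.022]
```

```bash
python3 -m pendant '[{"translation":[-13,-34,24],"twist":[-0.036,-0.03,0.022],"grip":-0.14},{"translation":[-13,-34,24],"twist":[0,0,0],"grip":-0.14},{"translation":[-13,-34,24],"twist":[0,0,0],"grip":-0.14},{"translation":[-13,-34,24],"twist":[0,0,0],"grip":-0.14},{"translation":[0,0,0],"twist":[0,0,0],"grip":-0.14},{"translation":[0,0,0],"twist":[0,0,0],"grip":-0.14},{"translation":[0,0,0],"twist":[0,0,0],"grip":-0.14},{"translation":[0,0,0],"twist":[0,0,0],"grip":-0.14},{"translation":[0,0,0],"twist":[0,0,0],"grip":-0.14},{"translation":[0,0,0],"twist":[0,0,0],"grip":-0.14}]'
python3 -c "
from h import *
Rt=tabR(np.radians(28)); x,y,z=frame(YAW)
need(tabP(0)-.05*x+.16*z,Rt)
grab('wrist','w1')
W=cloud('w1')
# project lamp pts
i=np.load('pics/w1.npz')
p=cv2.imread('pics/w1.png')
def proj(P):
    c=i['T'][:3,:3].T@(P-i['T'][:3,3]); X=np.array([c[0],-c[1],-c[2]]); r=np.hypot(X[0],X[1]); th=np.arctan2(r,X[2]); return i['f']*th*X[:2]/r+[i['cx'],i['cy']]
L=lambda a,b,c: LAMP+a*x+b*y+c*z
for P,c in [(tabP(0),(0,0,255)),(L(-.019,.065,.15),(0,255,0)),(L(-.019,-.065,.15),(0,255,0)),(L(.019,.065,.15),(0,255,0)),(L(.019,-.065,.15),(0,255,0)),(L(-.027,0,.112),(255,0,255))]:
    u=proj(P); print(u.round(1)); cv2.drawMarker(p,tuple(int(v) for v in u),c,cv2.MARKER_CROSS,9,1)
cv2.imwrite('pics/w1m.png',p)
"
```

```text
t: 3.1
tool_pos: [0.5217, -0.1836, 0.2278]
orientation: [0.193, 2.625, -0.051]
force: [-0.4, -0.0, 0.3]
opening: 0.0396
t 3.1 tcp [ 0.5217 -0.1836  0.2278] -> [ 0.5187 -0.1879  0.2232] open 0.0396 F [-0.4 -0.   0.3] q [-0.57 -0.51  2.12  0.23  1.07 -2.06]
 shift_cur [ 4.4 -4.7  2.8] shift_goalaxes [ 4.2 -4.7  3. ] twist [0.008 0.022 0.016]
[311.1 152.4]
[385.3 261.1]
[233.5 259.1]
[377.7 283.4]
[241.2 281.7]
[309.9 221.3]
```

View pics/w1m.png

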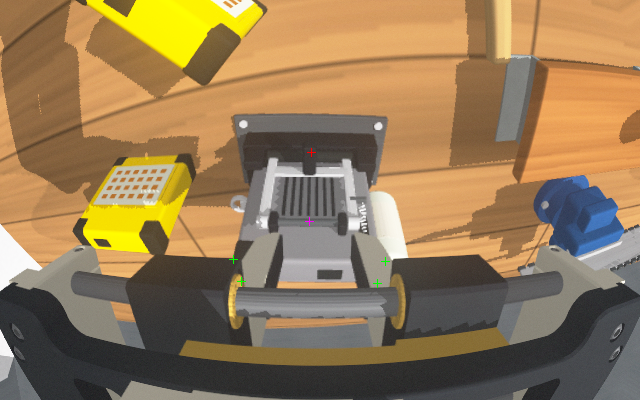

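The tab is at (309,157) and its predicted point is (311,152), so my lamp pose agrees to about 2 mm sideways.

```bash
python3 -c "
from h import *
Rt=tabR(np.radians(28)); x,y,z=frame(YAW)
need(tabP(0)-.002*x-.06*Rt[:,2],Rt)
W=cloud('w1');p=W[148:176:3,309];print(p.round(3)); print(W[157,298:320:2].round(3))"
```

```text
t 3.15 tcp [ 0.5218 -0.1837  0.228 ] -> [ 0.5382 -0.1911  0.1162] open 0.04 F [-0.2 -0.5 -0. ] q [-0.57 -0.51  2.12  0.23  1.07 -2.06]
 shift_cur [ 39.6  -4.9 106. ] shift_goalaxes [ 37.1  -4.6 106.9] twist [0.008 0.022 0.016]
[[ 0.549 -0.195  0.086]
 [ 0.552 -0.195  0.087]
 [ 0.555 -0.196  0.088]
 [ 0.56  -0.197  0.087]
 [ 0.563 -0.197  0.087]
 [ 0.567 -0.198  0.088]
 [ 0.57  -0.198  0.089]
 [ 0.573 -0.199  0.089]
 [ 0.577 -0.2    0.089]
 [ 0.582 -0.2    0.088]]
[[ 0.578 -0.213  0.06 ]
 [ 0.579 -0.211  0.058]
 [ 0.559 -0.204  0.087]
 [ 0.559 -0.202  0.087]
 [ 0.558 -0.2    0.088]
 [ 0.559 -0.198  0.088]
 [ 0.56  -0.196  0.087]
 [ 0.559 -0.194  0.088]
 [ 0.56  -0.192  0.087]
 [ 0.582 -0.193  0.058]
 [ 0.582 -0.191  0.058]]
```

```bash
sed -i 's/-.2030,.04/-.2055,.04/' h.py; python3 -m pendant '[{"translation":[19,-4,10],"twist":[0.008,0.022,0.016],"grip":-0.14},{"translation":[18,-4,12],"twist":[0,0,0],"grip":-0.14},{"translation":[0,0,35],"twist":[0,0,0],"grip":-0.14},{"translation":[0,0,35],"twist":[0,0,0],"grip":-0.14},{"translation":[0,0,15],"twist":[0,0,0],"grip":-0.14},{"translation":[0,0,0],"twist":[0,0,0],"grip":-0.14},{"translation":[0,0,0],"twist":[0,0,0],"grip":-0.14},{"translation":[0,0,0],"twist":[0,0,0],"grip":-0.14},{"translation":[0,0,0],"twist":[0,0,0],"grip":-0.14},{"translation":[0,0,0],"twist":[0,0,0],"grip":-0.14}]'
python3 -c "
from h import *
Rt=tabR(np.radians(28)); x,y,z=frame(YAW)
need(tabP(0)-.002*x,Rt)"
```

```text
t: 4.15
tool_pos: [0.534, -0.1947, 0.1118]
orientation: [0.222, 2.647, -0.06]
force: [-0.1, 0.6, -0.5]
opening: 0.0399
t 4.15 tcp [ 0.534  -0.1947  0.1118] -> [ 0.566  -0.1983  0.0632] open 0.0399 F [-0.1  0.6 -0.5] q [-0.56 -0.33  2.2   0.24  0.83 -2.08]
 shift_cur [-5.7  2.1 58. ] shift_goalaxes [-5.5  1.8 58. ] twist [-0.005 -0.002 -0.001]
```

```bash
python3 -m pendant '[{"translation":[-5,2,10],"twist":[0,0,0],"grip":-0.14},{"translation":[0,0,16],"twist":[0,0,0],"grip":-0.14},{"translation":[0,0,16],"twist":[0,0,0],"grip":-0.14},{"translation":[0,0,16],"twist":[0,0,0],"grip":-0.14},{"translation":[0,0,0],"twist":[0,0,0],"grip":-0.14},{"translation":[0,0,0],"twist":[0,0,0],"grip":-1},{"translation":[0,0,0],"twist":[0,0,0],"grip":-1},{"translation":[0,0,0],"twist":[0,0,0],"grip":-1},{"translation":[0,0,0],"twist":[0,0,0],"grip":-1},{"translation":[0,0,0],"twist":[0,0,0],"grip":-1}]' 30
python3 -c "
from h import *
for k in range(0,11):
  th=.096*k; Rt=tabR(np.radians(28)-th*.6); need(tabP(th)-.002*frame(YAW)[0],Rt) if k in(0,10) else 0
  if k:
    Rp=tabR(np.radians(28)-th0*.6); d=(tabP(th)+.019*Rt[:,2])-(tabP(th0)+.019*Rp[:,2]); print((Rp.T@d*1000).round(1))
  th0=th"
```

```text
t: 5.15
tool_pos: [0.57, -0.201, 0.0721]
orientation: [0.22, 2.634, -0.068]
force: [1.6, 0.8, -3.8]
opening: 0.0138
t 5.15 tcp [ 0.57   -0.201   0.0721] -> [ 0.566  -0.1983  0.0632] open 0.0138 F [ 1.6  0.8 -3.8] q [-0.52 -0.16  2.14  0.25  0.7  -2.09]
 shift_cur [8.1 2.1 5.6] shift_goalaxes [8.1 2.1 5.7] twist [-0.009  0.011  0.001]
[ 5.9 -0.  -5.5]
[ 5.6  0.  -5.7]
[ 5.4 -0.  -5.9]
[ 5.2  0.  -6.1]
[ 5.   0.  -6.2]
[ 4.7 -0.  -6.4]
[ 4.5 -0.  -6.5]
[ 4.2  0.  -6.6]
[ 4.   0.  -6.7]
t 5.15 tcp [ 0.57   -0.201   0.0721] -> [ 0.5075 -0.1885  0.1114] open 0.0138 F [ 1.6  0.8 -3.8] q [-0.52 -0.16  2.14  0.25  0.7  -2.09]
 shift_cur [ 37.1   1.5 -65.1] shift_goalaxes [ 66.9   2.1 -33.7] twist [-0.009  0.587 -0.002]
[ 3.7 -0.  -6.8]
```

```bash
python3 -m pendant '[{"translation":[6,0,-5],"twist":[0,0.058,0],"grip":-1},{"translation":[6,0,-6],"twist":[0,0.058,0],"grip":-1},{"translation":[5,0,-6],"twist":[0,0.058,0],"grip":-1},{"translation":[5,0,-6],"twist":[0,0.058,0],"grip":-1},{"translation":[5,0,-6],"twist":[0,0.058,0],"grip":-1},{"translation":[5,0,-6],"twist":[0,0.058,0],"grip":-1},{"translation":[4,0,-6],"twist":[0,0.058,0],"grip":-1},{"translation":[4,0,-7],"twist":[0,0.058,0],"grip":-1},{"translation":[0,0,0],"twist":[0,0,0],"grip":-1},{"translation":[0,0,0],"twist":[0,0,0],"grip":-1}]' 
python3 -c "
from h import *
Rt=tabR(np.radians(28)-.92*.6);need(tabP(.92),Rt)
grab('wrist','w2');grab('scene','s2')
p=cv2.imread('pics/w2.png');q=cv2.imread('pics/s2.png')[150:300,200:360]
cv2.imwrite('pics/c2.png',np.hstack([p[80:380,160:480],cv2.resize(q,(320,300))]))"
```

```text
t: 6.15
tool_pos: [0.5177, -0.1918, 0.1064]
orientation: [0.266, 3.11, -0.017]
force: [-1.3, 0.5, 0.5]
opening: 0.0135
t 6.15 tcp [ 0.5177 -0.1918  0.1064] -> [ 0.5108 -0.1891  0.1085] open 0.0135 F [-1.3  0.5  0.5] q [-0.45  0.06  1.77 -0.    1.29 -1.85]
 shift_cur [ 7.2  1.5 -2.3] shift_goalaxes [ 7.3  1.6 -1.7] twist [-0.009  0.085 -0.006]
```

View pics/c2.png

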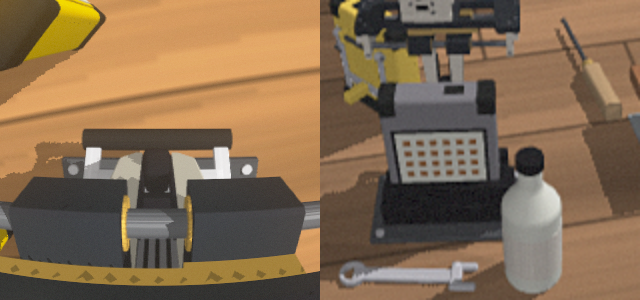

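Leg swung out, with the foot bar visible behind at crop (158,137). I'll push a little further to the stop, release, and back off up and rearward.

```bash
python3 -m pendant '[{"translation":[4,0,-4],"twist":[0,0.04,0],"grip":-1},{"translation":[3,0,-3],"twist":[0,0.03,0],"grip":-1},{"translation":[0,0,0],"twist":[0,0,0],"grip":-0.14},{"translation":[0,0,0],"twist":[0,0,0],"grip":-0.14},{"translation":[0,0,0],"twist":[0,0,0],"grip":-0.14},{"translation":[10,0,-20],"twist":[0,0,0],"grip":-0.14},{"translation":[10,0,-30],"twist":[0,0,0],"grip":-0.14},{"translation":[10,0,-40],"twist":[0,0,0],"grip":-0.14},{"translation":[10,0,-40],"twist":[0,0,0],"grip":-0.14},{"translation":[0,0,-40],"twist":[0,0,0],"grip":-0.14}]' 
python3 -c "
from h import *
_,_,i=grab('wrist','w3')
W=cloud('w3'); x,y,z=frame(YAW)
q=W.reshape(-1,3); c=(q-LAMP)@np.stack([x,y,z],1)
m=(abs(c[:,1])<.06)&(c[:,2]>-.03)&(c[:,2]<.153)&(c[:,0]>-.15)&(c[:,0]<.04)
for a in np.arange(-.15,.04,.01):
  k=m&(c[:,0]>=a)&(c[:,0]<a+.01); 
  if k.sum()>10: print(round(a,2),k.sum(),c[k,2].max().round(3),c[k,1].min().round(3),c[k,1].max().round(3))
need(LAMP+.134*z,Rtool(-z,x))
top=(c[:,2]>.142)&(c[:,2]<.158)&(abs(c[:,1])<.09)&(abs(c[:,0])<.05)
r=cv2.minAreaRect((q[top][:,:2]*1000).astype(np.float32));print(r,top.sum())"
```

```text
t: 7.25
tool_pos: [0.4726, -0.1818, 0.2799]
orientation: [-0.267, -3.077, 0.001]
force: [0.6, -1.0, -0.5]
opening: 0.04
-0.12 413 0.095 -0.049 0.046
-0.11 688 0.102 -0.048 0.046
-0.1 289 0.101 -0.047 0.044
-0.09 595 0.087 -0.044 0.044
-0.08 110 0.082 -0.039 0.038
-0.07 61 0.091 -0.039 0.039
-0.06 99 0.098 -0.041 0.041
-0.05 151 0.106 -0.043 0.042
-0.04 585 0.105 -0.051 0.043
-0.03 774 0.15 -0.052 0.051
-0.02 2597 0.152 -0.054 0.053
-0.01 817 0.153 -0.056 0.055
0.0 773 0.153 -0.059 0.058
0.01 71 0.151 -0.052 0.055
t 7.3 tcp [ 0.4755 -0.1831  0.2881] -> [ 0.6095 -0.2055  0.155 ] open 0.0403 F [0.3 0.2 6.5] q [-0.45 -0.09  1.59 -0.02  1.68 -1.85]
 shift_cur [-141.4    2.1  127.2] shift_goalaxes [-1.000e-01  1.359e+02  1.331e+02] twist [-0.04  -0.027  1.562]
((604.9894409179688, -205.48410034179688), (117.11968231201172, 33.62028121948242), 80.66498565673828) 2844
```

View pics/w3.png

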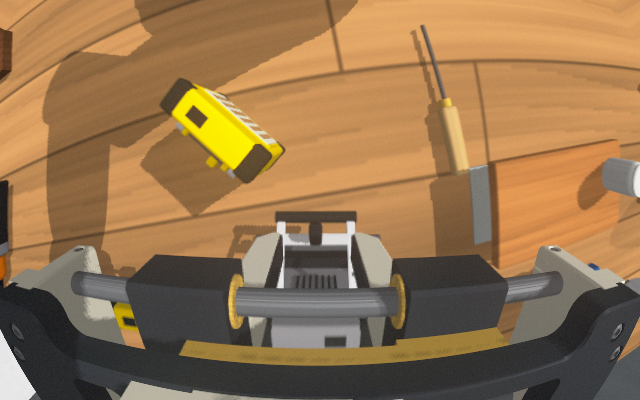

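The leg is locked out: foot bar at (316,217), measured extending to about 0.114 behind the lamp centre, as expected at 0.92 rad. Next I turn the gripper and grasp the lamp's top.

```bash
python3 -m pendant '[{"translation":[0,0,0],"twist":[-0.02,-0.014,0.145],"grip":-0.14},{"translation":[0,0,0],"twist":[0,0,0.145],"grip":1},{"translation":[0,0,0],"twist":[0,0,0.145],"grip":1},{"translation":[0,0,0],"twist":[0,0,0.145],"grip":1},{"translation":[0,0,0],"twist":[0,0,0.145],"grip":1},{"translation":[0,0,0],"twist":[0,0,0.145],"grip":1},{"translation":[0,0,0],"twist":[0,0,0.145],"grip":1},{"translation":[0,0,0],"twist":[0,0,0.145],"grip":1},{"translation":[0,0,0],"twist":[0,0,0.145],"grip":1},{"translation":[0,0,0],"twist":[0,0,0.145],"grip":1}]' 
python3 -c "
from h import *
x,y,z=frame(YAW); need(LAMP+.134*z,Rtool(-z,x))"
```

```text
t: 8.3
tool_pos: [0.4748, -0.1846, 0.2912]
orientation: [-2.318, -2.098, 0.004]
force: [0.0, -0.0, 0.3]
opening: 0.0931
t 8.3 tcp [ 0.4748 -0.1846  0.2912] -> [ 0.6095 -0.2055  0.155 ] open 0.0931 F [ 0.  -0.   0.3] q [-0.47 -0.12  1.61  0.    1.67 -0.37]
 shift_cur [ -8.6 137.9 134.3] shift_goalaxes [  1.5 136.3 136.2] twist [-0.013 -0.008  0.066]
```

```bash
python3 -m pendant '[{"translation":[-9,0,0],"twist":[-0.013,-0.008,0.066],"grip":1},{"translation":[0,35,5],"twist":[0,0,0],"grip":1},{"translation":[0,35,5],"twist":[0,0,0],"grip":1},{"translation":[0,35,10],"twist":[0,0,0],"grip":1},{"translation":[0,31,20],"twist":[0,0,0],"grip":1},{"translation":[0,0,20],"twist":[0,0,0],"grip":1},{"translation":[0,0,0],"twist":[0,0,0],"grip":1},{"translation":[0,0,0],"twist":[0,0,0],"grip":1},{"translation":[0,0,0],"twist":[0,0,0],"grip":1},{"translation":[0,0,0],"twist":[0,0,0],"grip":1}]' 
python3 -c "
from h import *
x,y,z=frame(YAW); need(LAMP+.134*z,Rtool(-z,x))
grab('wrist','w4')
W=cloud('w4').reshape(-1,3);c=(W-LAMP)@np.stack([x,y,z],1)
top=(c[:,2]>.14)&(c[:,2]<.158)&(abs(c[:,1])<.09)&(abs(c[:,0])<.05)
k=W[top]; print(cv2.minAreaRect((k[:,:2]*1000).astype(np.float32)),top.sum(),np.median(k[:,2]), c[top].min(0),c[top].max(0))"
```

```text
t: 9.3
tool_pos: [0.6096, -0.219, 0.2288]
orientation: [2.406, 2.014, 0.001]
force: [-0.1, -0.1, 0.5]
opening: 0.093
t 9.3 tcp [ 0.6096 -0.219   0.2288] -> [ 0.6095 -0.2055  0.155 ] open 0.093 F [-0.1 -0.1  0.5] q [-0.42  0.25  1.33 -0.    1.55 -0.25]
 shift_cur [13.4 -2.8 73.7] shift_goalaxes [13.3 -2.4 73.8] twist [ 0.003  0.002 -0.012]
((608.468017578125, -206.52285766601562), (130.33609008789062, 38.920738220214844), 80.62228393554688) 9189 0.18986291169726063 [-0.02024901 -0.06635123  0.14362444] [0.01868869 0.06397565 0.15305   ]
```

The wrist view gives the lamp's top as 130 x 39 mm, centred at (0.6085, -0.2065).

```bash
python3 -m pendant '[{"translation":[12,-3,0],"twist":[0,0,-0.012],"grip":1},{"translation":[0,0,25],"twist":[0,0,0],"grip":1},{"translation":[0,0,25],"twist":[0,0,0],"grip":1},{"translation":[0,0,22],"twist":[0,0,0],"grip":1},{"translation":[0,0,0],"twist":[0,0,0],"grip":1},{"translation":[0,0,0],"twist":[0,0,0],"grip":-1},{"translation":[0,0,0],"twist":[0,0,0],"grip":-1},{"translation":[0,0,0],"twist":[0,0,0],"grip":-1},{"translation":[0,0,0],"twist":[0,0,0],"grip":-1},{"translation":[0,0,0],"twist":[0,0,0],"grip":-1}]' 50
python3 -c "
from h import *
x,y,z=frame(YAW); need([.6085,-.2065,.174],Rtool(-z,x))"
```

```text
t: 10.35
tool_pos: [0.6142, -0.2041, 0.1695]
orientation: [2.376, 2.022, 0.017]
force: [0.5, 1.3, -0.4]
opening: 0.0575
t 10.35 tcp [ 0.6142 -0.2041  0.1695] -> [ 0.6085 -0.2065  0.155 ] open 0.0575 F [ 0.5  1.3 -0.4] q [-0.4   0.26  1.43 -0.    1.43 -0.24]
 shift_cur [-3.2 -5.5 14.4] shift_goalaxes [-3.3 -5.2 14.5] twist [0.023 0.006 0.004]
```

```bash
python3 -m pendant '[{"translation":[-3,-5,0],"twist":[0.023,0.006,0.004],"grip":0.5},{"translation":[0,0,10],"twist":[0,0,0],"grip":0.5},{"translation":[0,0,6],"twist":[0,0,0],"grip":0.5},{"translation":[0,0,0],"twist":[0,0,0],"grip":0.5},{"translation":[0,0,0],"twist":[0,0,0],"grip":0.5},{"translation":[0,0,0],"twist":[0,0,0],"grip":0.5},{"translation":[0,0,0],"twist":[0,0,0],"grip":0.5},{"translation":[0,0,0],"twist":[0,0,0],"grip":0.5},{"translation":[0,0,0],"twist":[0,0,0],"grip":0.5},{"translation":[0,0,0],"twist":[0,0,0],"grip":0.5}]' 50
python3 -c "
from h import *
x,y,z=frame(YAW); need([.6085,-.2065,.174],Rtool(-z,x))"
```

```text
t: 11.35
tool_pos: [0.6083, -0.2068, 0.1521]
orientation: [-2.396, -2.029, 0.001]
force: [-0.2, 0.4, -0.4]
opening: 0.0697
t 11.35 tcp [ 0.6083 -0.2068  0.1521] -> [ 0.6085 -0.2065  0.155 ] open 0.0697 F [-0.2  0.4 -0.4] q [-0.41  0.28  1.44  0.    1.42 -0.24]
 shift_cur [ 0.3  0.2 -2.9] shift_goalaxes [ 0.3  0.2 -2.9] twist [-0.002 -0.001 -0.   ]
```

Aligned. Raise 3 mm, close, then lift straight out.

```bash
python3 -m pendant '[{"translation":[0,0,-3],"twist":[0,0,0],"grip":0.5},{"translation":[0,0,0],"twist":[0,0,0],"grip":-1},{"translation":[0,0,0],"twist":[0,0,0],"grip":-1},{"translation":[0,0,0],"twist":[0,0,0],"grip":-1},{"translation":[0,0,0],"twist":[0,0,0],"grip":-1},{"translation":[0,0,0],"twist":[0,0,0],"grip":-1},{"translation":[0,0,0],"twist":[0,0,0],"grip":-1},{"translation":[0,0,0],"twist":[0,0,0],"grip":-1},{"translation":[0,0,-10],"twist":[0,0,0],"grip":-1},{"translation":[0,0,-15],"twist":[0,0,0],"grip":-1}]' 50
python3 -m pendant '[{"translation":[0,0,-20],"twist":[0,0,0],"grip":-1},{"translation":[0,0,-20],"twist":[0,0,0],"grip":-1},{"translation":[0,0,-25],"twist":[0,0,0],"grip":-1},{"translation":[0,0,-25],"twist":[0,0,0],"grip":-1},{"translation":[0,0,-25],"twist":[0,0,0],"grip":-1},{"translation":[0,0,-25],"twist":[0,0,0],"grip":-1},{"translation":[0,0,-25],"twist":[0,0,0],"grip":-1},{"translation":[0,0,-20],"twist":[0,0,0],"grip":-1},{"translation":[0,0,0],"twist":[0,0,0],"grip":-1},{"translation":[0,0,0],"twist":[0,0,0],"grip":-1}]'
cat >> h.py <<'E'
JAWS=np.array([.744,.239,.146]); E0=np.array([.599,.185,.0815]); LEAN=np.radians(26)
def place(yaw,dz,lean=LEAN,E=E0,g=.134):
    "grasp point and tool R for lamp standing leaned with rear edge at E, dz above"
    f,l,z=frame(yaw); lx=f*np.cos(lean)+z*np.sin(lean); lz=z*np.cos(lean)-f*np.sin(lean)
    return E+lx*.019+lz*g+z*dz, Rtool(-lz,lx)
PY=np.arctan2(*(JAWS-E0)[[1,0]])
E
python3 -c "
from h import *
print(np.degrees(PY))
p,Rt=place(PY,.08); need(p,Rt)
p,Rt=place(PY,.08,0); need(p,Rt)
grab('scene','s5');cv2.imwrite('pics/s5c.png',cv2.resize(cv2.imread('pics/s5.png')[50:310,130:550],None,fx=1.5,fy=1.5))"
```

```text
t: 12.35
tool_pos: [0.6081, -0.2061, 0.177]
orientation: [-2.394, -2.028, 0.001]
force: [5.4, -1.4, -8.8]
opening: 0.0375
t: 13.35
tool_pos: [0.6045, -0.2047, 0.3601]
orientation: [-2.379, -2.015, 0.015]
force: [0.5, -0.3, -6.8]
opening: 0.0373
20.426024763089007
t 13.35 tcp [ 0.6045 -0.2047  0.3601] -> [0.5678 0.1734 0.2732] open 0.0373 F [ 0.5 -0.3 -6.8] q [-0.41  0.25  1.1   0.    1.82 -0.24]
 shift_cur [366.2 -96.3  92.2] shift_goalaxes [367.1  49.5 120.8] twist [-0.465  0.105 -0.516]
t 13.35 tcp [ 0.6045 -0.2047  0.3601] -> [0.6168 0.1916 0.2765] open 0.0373 F [ 0.5 -0.3 -6.8] q [-0.41  0.25  1.1   0.    1.82 -0.24]
 shift_cur [392.3 -51.   88. ] shift_goalaxes [367.1 149.8  83.6] twist [-0.022 -0.014 -0.522]
```

View pics/s5c.png

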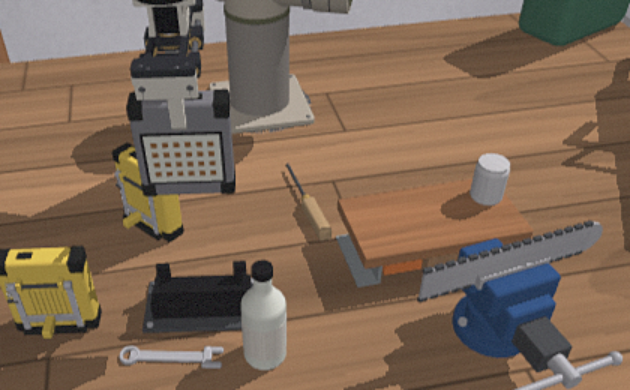

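Cradle empty, lamp held upright with bottle (crop 265,320) and wrench (170,355) unmoved. Now I carry it over the riser and then tilt.

```bash
python3 -m pendant '[{"translation":[20,-5,0],"twist":[0,0,0],"grip":-1},{"translation":[40,-10,0],"twist":[0,0,0],"grip":-1},{"translation":[46,-12,0],"twist":[0,0,0],"grip":-1},{"translation":[46,-12,0],"twist":[0,0,0],"grip":-1},{"translation":[46,-12,0],"twist":[0,0,0],"grip":-1},{"translation":[46,-12,0],"twist":[0,0,0],"grip":-1},{"translation":[46,-12,0],"twist":[0,0,0],"grip":-1},{"translation":[40,-10,0],"twist":[0,0,0],"grip":-1},{"translation":[30,-8,0],"twist":[0,0,0],"grip":-1},{"translation":[0,0,0],"twist":[0,0,0],"grip":-1}]'
python3 -m pendant '[{"translation":[0,0,0],"twist":[-0.05,0.01,-0.05],"grip":-1},{"translation":[0,0,0],"twist":[-0.08,0.02,-0.09],"grip":-1},{"translation":[0,0,0],"twist":[-0.08,0.02,-0.09],"grip":-1},{"translation":[0,0,0],"twist":[-0.08,0.02,-0.09],"grip":-1},{"translation":[0,0,0],"twist":[-0.08,0.02,-0.09],"grip":-1},{"translation":[0,0,0],"twist":[-0.05,0.01,-0.06],"grip":-1},{"translation":[0,0,0],"twist":[0,0,0],"grip":-1},{"translation":[0,0,0],"twist":[0,0,0],"grip":-1},{"translation":[0,0,0],"twist":[0,0,0],"grip":-1},{"translation":[0,0,0],"twist":[0,0,0],"grip":-1}]'
python3 -c "
from h import *
p,Rt=place(PY,.08); need(p,Rt)"
```

```text
t: 14.4
tool_pos: [0.5611, 0.1845, 0.3458]
orientation: [-2.364, -1.999, 0.045]
force: [-0.8, -1.2, -5.2]
opening: 0.0378
t: 15.4
tool_pos: [0.5501, 0.1867, 0.3265]
orientation: [1.703, 2.365, 0.461]
force: [-0.1, -0.4, -6.9]
opening: 0.0377
t 15.4 tcp [0.5501 0.1867 0.3265] -> [0.5678 0.1734 0.2732] open 0.0377 F [-0.1 -0.4 -6.9] q [ 0.19 -0.31  1.76  0.08  1.34 -0.14]
 shift_cur [-19.7  -7.3  53.8] shift_goalaxes [-18.7 -12.7  53.1] twist [-0.087 -0.013 -0.037]
```

```bash
python3 -m pendant '[{"translation":[-10,-4,7],"twist":[-0.045,-0.007,-0.02],"grip":-1},{"translation":[-9,-6,7],"twist":[-0.042,-0.006,-0.017],"grip":-1},{"translation":[0,0,0],"twist":[0,0,0],"grip":-1},{"translation":[0,0,0],"twist":[0,0,0],"grip":-1},{"translation":[0,0,0],"twist":[0,0,0],"grip":-1},{"translation":[0,0,0],"twist":[0,0,0],"grip":-1},{"translation":[0,0,0],"twist":[0,0,0],"grip":-1},{"translation":[0,0,0],"twist":[0,0,0],"grip":-1},{"translation":[0,0,0],"twist":[0,0,0],"grip":-1},{"translation":[0,0,0],"twist":[0,0,0],"grip":-1}]'
python3 -c "
from h import *
p,Rt=place(PY,.08); need(p,Rt)
grab('scene','s6')
cv2.imwrite('pics/s6c.png',cv2.resize(cv2.imread('pics/s6.png')[90:300,330:560],None,fx=2.6,fy=2.6,interpolation=cv2.INTER_CUBIC))"
```

```text
t: 16.4
tool_pos: [0.5551, 0.1696, 0.3113]
orientation: [1.621, 2.329, 0.536]
force: [-0.0, 0.4, -7.1]
opening: 0.0377
t 16.4 tcp [0.5551 0.1696 0.3113] -> [0.5678 0.1734 0.2732] open 0.0377 F [-0.   0.4 -7.1] q [ 0.15 -0.4   1.87  0.1   1.23 -0.22]
 shift_cur [-1.  -4.7 40.1] shift_goalaxes [-0.9 -4.9 40.1] twist [-0.003 -0.001 -0.002]
```

View pics/s6c.png

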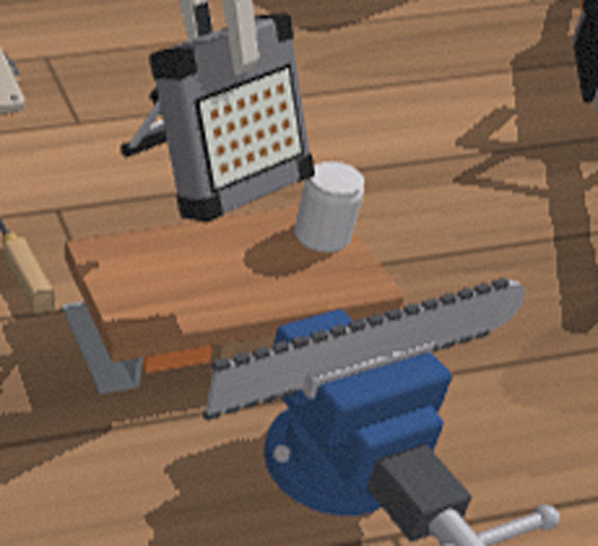

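The lamp is leaned back with its leg out, clear of the tin at crop (333,205). The jaws run from crop (310,385) to (445,352).

```bash
python3 -c "
from h import *
S=cloud('s6')
q=S[120:160,410:443].reshape(-1,3); q=q[~np.isnan(q[:,0])]; q=q[abs(q[:,0]-np.median(q[:,0]))<.08]
for _ in range(5):
    u,s,vt=np.linalg.svd(q-q.mean(0)); n=vt[2]; r=(q-q.mean(0))@n; q=q[abs(r)<max(.003,2*np.std(r))]
n=n*np.sign(n[0]); print('panel',q.mean(0).round(4),len(q),'yaw',np.degrees(np.arctan2(n[1],n[0])),'lean',np.degrees(np.arcsin(n[2])), 'want',np.degrees(PY))
for cx,cy in [(312,383),(345,375),(378,367),(410,359),(443,351)]:
    u,v=int(330+cx/2.6),int(90+cy/2.6); print((u,v),np.nanmedian(S[v-1:v+2,u-1:u+2].reshape(-1,3),0).round(3))
s=robot.read_state(); Rc=R.from_rotvec(s['orientation']).as_matrix()
print('expected panel rel grasp, along lx',(Rc[:,1]@(q.mean(0)-s['tool_pos'])).round(4))
p,d,i=grab('wrist','w6')
"
```

```text
panel [0.5934 0.1815 0.2744] 1228 yaw 20.358038043766474 lean 25.542495526400398 want 20.426024763089007
(450, 237) [0.773 0.186 0.14 ]
(462, 234) [0.77  0.214 0.143]
(475, 231) [0.767 0.246 0.141]
(487, 228) [0.766 0.275 0.142]
(500, 225) [0.639 0.415 0.001]
expected panel rel grasp, along lx 0.02
```

```bash
python3 -m pendant '[{"translation":[-1,-2,20],"twist":[0,0,0],"grip":-1},{"translation":[0,-3,20],"twist":[0,0,0],"grip":-1},{"translation":[0,-6,13],"twist":[0,0,0],"grip":-1},{"translation":[0,-7,14],"twist":[0,0,0],"grip":-1},{"translation":[0,-6,12],"twist":[0,0,0],"grip":-1},{"translation":[0,-4,8],"twist":[0,0,0],"grip":-1},{"translation":[0,0,0],"twist":[0,0,0],"grip":-1},{"translation":[0,0,0],"twist":[0,0,0],"grip":-1},{"translation":[0,0,0],"twist":[0,0,0],"grip":-1},{"translation":[0,0,0],"twist":[0,0,0],"grip":-1}]'
python3 -c "
from h import *
p,Rt=place(PY,0); need(p,Rt)"
```

```text
t: 17.5
tool_pos: [0.5684, 0.1733, 0.2201]
orientation: [1.618, 2.325, 0.54]
force: [0.4, 0.0, -6.5]
opening: 0.0375
t 17.5 tcp [0.5684 0.1733 0.2201] -> [0.5678 0.1734 0.1932] open 0.0375 F [ 0.4  0.  -6.5] q [ 0.15 -0.33  1.99  0.1   1.04 -0.23]
 shift_cur [  0.2 -12.3  23.9] shift_goalaxes [  0.3 -12.3  23.9] twist [ 0.001 -0.    -0.002]
```

```bash
python3 -m pendant '[{"translation":[0,-2.5,5],"twist":[0,0,0],"grip":-1},{"translation":[0,-2.5,5],"twist":[0,0,0],"grip":-1},{"translation":[0,-2.5,5],"twist":[0,0,0],"grip":-1},{"translation":[0,-1,2],"twist":[0,0,0],"grip":-1},{"translation":[0,-0.7,1.5],"twist":[0,0,0],"grip":-1},{"translation":[0,0,0],"twist":[0,0,0],"grip":-1},{"translation":[0,0,0],"twist":[0,0,0],"grip":-1},{"translation":[0,0,0],"twist":[0,0,0],"grip":-1},{"translation":[0,0,0],"twist":[0,0,0],"grip":-1},{"translation":[0,0,0],"twist":[0,0,0],"grip":-1}]'
python3 -c "
from h import *
p,Rt=place(PY,0); need(p,Rt)"
```

```text
t: 18.5
tool_pos: [0.5692, 0.1734, 0.1994]
orientation: [1.617, 2.324, 0.542]
force: [-0.2, 0.4, -6.4]
opening: 0.0374
t 18.5 tcp [0.5692 0.1734 0.1994] -> [0.5678 0.1734 0.1932] open 0.0374 F [-0.2  0.4 -6.4] q [ 0.15 -0.32  2.02  0.11  1.   -0.24]
 shift_cur [ 0.4 -3.9  5. ] shift_goalaxes [ 0.4 -3.9  5. ] twist [ 0.004  0.    -0.002]
```

```bash
python3 -m pendant '[{"translation":[0,-0.5,1],"twist":[0,0,0],"grip":-1},{"translation":[0,-0.5,1],"twist":[0,0,0],"grip":-1},{"translation":[0,-0.5,1],"twist":[0,0,0],"grip":-1},{"translation":[0,-0.5,1],"twist":[0,0,0],"grip":-1},{"translation":[0,0,0],"twist":[0,0,0],"grip":-1},{"translation":[0,0,0],"twist":[0,0,0],"grip":-1},{"translation":[0,0,0],"twist":[0,0,0],"grip":-1},{"translation":[0,0,0],"twist":[0,0,0],"grip":-1},{"translation":[0,0,0],"twist":[0,0,0],"grip":-1},{"translation":[0,0,0],"twist":[0,0,0],"grip":-1}]'
python3 -c "
from h import *
p,Rt=place(PY,0); need(p,Rt)"
```

```text
t: 19.5
tool_pos: [0.5693, 0.1734, 0.1949]
orientation: [1.617, 2.323, 0.542]
force: [-0.7, 0.5, -6.9]
opening: 0.0374
t 19.5 tcp [0.5693 0.1734 0.1949] -> [0.5678 0.1734 0.1932] open 0.0374 F [-0.7  0.5 -6.9] q [ 0.15 -0.32  2.02  0.11  0.99 -0.24]
 shift_cur [ 0.5 -2.   0.9] shift_goalaxes [ 0.5 -2.   0.9] twist [ 0.004  0.    -0.002]
```

```bash
python3 -m pendant '[{"translation":[0,-0.4,0.8],"twist":[0,0,0],"grip":-1},{"translation":[0,-0.4,0.8],"twist":[0,0,0],"grip":-1},{"translation":[0,-0.4,0.8],"twist":[0,0,0],"grip":-1},{"translation":[0,0,0],"twist":[0,0,0],"grip":-1},{"translation":[0,0,0],"twist":[0,0,0],"grip":-1},{"translation":[0,0,0],"twist":[0,0,0],"grip":-1},{"translation":[0,0,0],"twist":[0,0,0],"grip":-1},{"translation":[0,0,0],"twist":[0,0,0],"grip":-1},{"translation":[0,0,0],"twist":[0,0,0],"grip":-1},{"translation":[0,0,0],"twist":[0,0,0],"grip":-1}]'
python3 -c "
from h import *
p,Rt=place(PY,0); need(p,Rt); print(robot.read_state()['wrist_torque'])"
```

```text
t: 20.5
tool_pos: [0.5694, 0.1735, 0.1923]
orientation: [1.616, 2.323, 0.543]
force: [-0.2, -0.3, -6.7]
opening: 0.0379
t 20.5 tcp [0.5694 0.1735 0.1923] -> [0.5678 0.1734 0.1932] open 0.0379 F [-0.2 -0.3 -6.7] q [ 0.15 -0.31  2.02  0.11  0.98 -0.24]
 shift_cur [ 0.5 -1.  -1.5] shift_goalaxes [ 0.5 -1.1 -1.5] twist [ 0.005  0.    -0.002]
[-0.38787382  0.78101973 -0.04515293]
```

```bash
python3 -m pendant '[{"translation":[0,-0.4,0.8],"twist":[0,0,0],"grip":-1},{"translation":[0,-0.4,0.8],"twist":[0,0,0],"grip":-1},{"translation":[0,0,0],"twist":[0,0,0],"grip":-1},{"translation":[0,0,0],"twist":[0,0,0],"grip":-1},{"translation":[0,0,0],"twist":[0,0,0],"grip":-1},{"translation":[0,0,0],"twist":[0,0,0],"grip":-1},{"translation":[0,0,0],"twist":[0,0,0],"grip":-1},{"translation":[0,0,0],"twist":[0,0,0],"grip":-1},{"translation":[0,0,0],"twist":[0,0,0],"grip":-1},{"translation":[0,0,0],"twist":[0,0,0],"grip":-1}]'
python3 -c "
from h import *
p,Rt=place(PY,0); need(p,Rt); print(robot.read_state()['wrist_torque'])"
```

```text
t: 21.5
tool_pos: [0.5703, 0.1737, 0.1921]
orientation: [1.615, 2.321, 0.545]
force: [-2.1, -0.3, -4.3]
opening: 0.0375
t 21.5 tcp [0.5703 0.1737 0.1921] -> [0.5678 0.1734 0.1932] open 0.0375 F [-2.1 -0.3 -4.3] q [ 0.15 -0.31  2.03  0.11  0.98 -0.24]
 shift_cur [ 0.6 -1.7 -2.1] shift_goalaxes [ 0.6 -1.7 -2.1] twist [ 0.007  0.001 -0.001]
[-0.38174191  0.81342039  0.04473982]
```

Contact is starting. A little more, and look at the load.

```bash
python3 -m pendant '[{"translation":[0,-0.6,1],"twist":[0,0,0],"grip":-1},{"translation":[0,-0.6,1],"twist":[0,0,0],"grip":-1},{"translation":[0,0,0],"twist":[0,0,0],"grip":-1},{"translation":[0,0,0],"twist":[0,0,0],"grip":-1},{"translation":[0,0,0],"twist":[0,0,0],"grip":-1},{"translation":[0,0,0],"twist":[0,0,0],"grip":-1},{"translation":[0,0,0],"twist":[0,0,0],"grip":-1},{"translation":[0,0,0],"twist":[0,0,0],"grip":-1},{"translation":[0,0,0],"twist":[0,0,0],"grip":-1},{"translation":[0,0,0],"twist":[0,0,0],"grip":-1}]'
python3 -c "
from h import *
p,Rt=place(PY,0); need(p,Rt); print(robot.read_state()['wrist_torque'])
grab('scene','s7');cv2.imwrite('pics/s7c.png',cv2.resize(cv2.imread('pics/s7.png')[120:240,350:500],None,fx=4,fy=4,interpolation=cv2.INTER_CUBIC))"
```

```text
t: 22.5
tool_pos: [0.5711, 0.1739, 0.1921]
orientation: [1.613, 2.319, 0.548]
force: [-0.9, 0.3, -1.6]
opening: 0.0381
t 22.5 tcp [0.5711 0.1739 0.1921] -> [0.5678 0.1734 0.1932] open 0.0381 F [-0.9  0.3 -1.6] q [ 0.15 -0.31  2.03  0.11  0.97 -0.24]
 shift_cur [ 0.7 -2.5 -2.5] shift_goalaxes [ 0.7 -2.5 -2.4] twist [ 0.011  0.001 -0.001]
[-0.43045804  1.03597239 -0.0128312 ]
```

View pics/s7c.png

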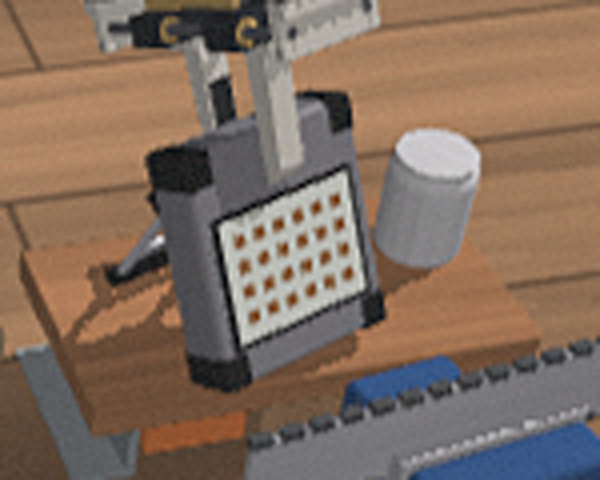

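The lamp stands on the plank with its weight almost unloaded (foot at crop (130,272), tin clear). Release, check, retreat.

```bash
python3 -m pendant '[{"translation":[0,0,0],"twist":[0,0,0],"grip":-0.1},{"translation":[0,0,0],"twist":[0,0,0],"grip":0},{"translation":[0,0,0],"twist":[0,0,0],"grip":0.2},{"translation":[0,0,0],"twist":[0,0,0],"grip":0.4},{"translation":[0,0,0],"twist":[0,0,0],"grip":0.6},{"translation":[0,0,0],"twist":[0,0,0],"grip":0.6},{"translation":[0,0,-5],"twist":[0,0,0],"grip":0.6},{"translation":[0,0,-10],"twist":[0,0,0],"grip":0.6},{"translation":[0,0,-15],"twist":[0,0,0],"grip":0.6},{"translation":[0,0,-20],"twist":[0,0,0],"grip":0.6}]'
python3 -m pendant '[{"translation":[0,0,-25],"twist":[0,0,0],"grip":0.6},{"translation":[0,0,-30],"twist":[0,0,0],"grip":0.6},{"translation":[0,0,-30],"twist":[0,0,0],"grip":0.6},{"translation":[0,-20,-30],"twist":[0,0,0],"grip":0.6},{"translation":[0,-20,-20],"twist":[0,0,0],"grip":0.6},{"translation":[0,0,0],"twist":[0,0,0],"grip":0.6},{"translation":[0,0,0],"twist":[0,0,0],"grip":0.6},{"translation":[0,0,0],"twist":[0,0,0],"grip":0.6},{"translation":[0,0,0],"twist":[0,0,0],"grip":0.6},{"translation":[0,0,0],"twist":[0,0,0],"grip":0.6}]'
python3 -c "
from h import *
grab('scene','s8');grab('wrist','w8')
S=cloud('s8')
a=cv2.resize(cv2.imread('pics/s8.png')[110:260,340:520],(400,333));b=cv2.resize(cv2.imread('pics/w8.png'),(400,250));b=np.vstack([b,np.zeros((83,400,3),np.uint8)])
cv2.imwrite('pics/c8.png',np.hstack([a,b]))
q=S[172:198,410:436].reshape(-1,3); q=q[~np.isnan(q[:,0])]
for _ in range(5):
    u,s,vt=np.linalg.svd(q-q.mean(0)); n=vt[2]; r=(q-q.mean(0))@n; q=q[abs(r)<max(.003,2*np.std(r))]
n=n*np.sign(n[0]); c=q.mean(0); yaw=np.arctan2(n[1],n[0]); print('panel',c.round(4),len(q),'yaw',np.degrees(yaw),'lean',np.degrees(np.arcsin(n[2])))
W=cloud('w8').reshape(-1,3); 
for nm,P in(('w',W),('s',S.reshape(-1,3))):
  f,l,z=frame(yaw); d=(P-[.599,.185,.08]); k=np.stack([d@f,d@l,d[:,2]],1)
  m=(abs(k[:,1])<.1)&(k[:,2]>.1)&(k[:,2]<.17)&(abs(k[:,0])<.12); print(nm,m.sum(),k[m].min(0).round(3),k[m].max(0).round(3))
  print('jaw lateral wrt E line',(JAWS-[.599,.185,.08])@l)
"
```

```text
t: 23.55
tool_pos: [0.55, 0.1659, 0.2392]
orientation: [1.612, 2.317, 0.55]
force: [0.2, -0.1, 0.8]
opening: 0.0742
t: 24.55
tool_pos: [0.4549, 0.131, 0.355]
orientation: [1.605, 2.31, 0.558]
force: [-0.1, -0.1, 0.5]
opening: 0.0743
panel [0.6102 0.185  0.1562] 637 yaw 20.700490896497364 lean 26.096457219700422
w 4288 [-0.062 -0.065  0.1  ] [-0.026  0.065  0.151]
jaw lateral wrt E line -0.0007412003472024779
s 1402 [-0.062 -0.069  0.1  ] [0.001 0.063 0.153]
jaw lateral wrt E line -0.0007412003472024779
```

View pics/c8.png

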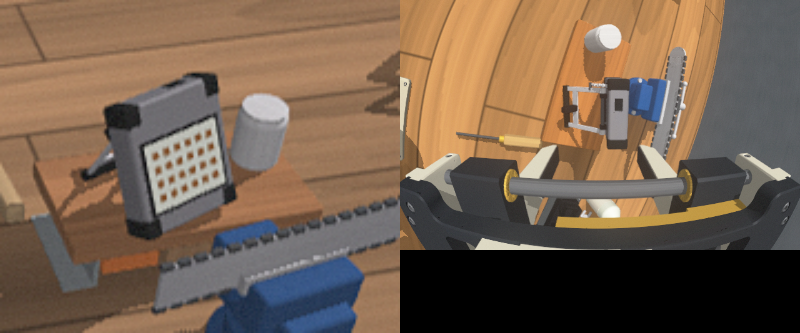

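The lamp stands alone and the gripper is clear. It leans 26.1° with yaw 20.7°, and the jaws are about 1 mm off the beam line. The leg is open, and the tin, file and bottle are undisturbed. Handing in.

```bash
python3 -c "
from plant import robot
print(robot.close_job())"
```

```text
the job is handed in; nothing more can be done
None
```

The work light is on the riser, leaning back on its locked leg and shining at the vice jaws. I handed the job in at about 25 s of the 54 s allowed; no verdict is reported.

I pulled the leg out by its tab until it locked open, then gripped the lamp by its top and lifted it straight out of the cradle. I set it down slowly on the plank (wrist force stayed under about 10 N in the readings), let go, and backed the gripper clear.

My last checks, from the camera images:
- **Leg:** It was measured at its full open position before the lift. It still looks open in the final picture, and the lean matches a locked leg.
- **Lamp pose:** It leans back 26.1° and is turned 20.7°. I did not measure its sideways level separately.
- **Aim:** The jaws lie about 1 mm sideways of the beam line, taking the jaw centre as (0.744, 0.239). A second view put it near y = 0.236, well within the 35 mm allowed.
- **Everything else:** The tin and file look untouched in the final pictures, and the bottle and wrench looked unmoved in the picture after the lift. I did not measure any of them again.

One thing needed correcting. The first descent onto the lamp stopped about 14 mm too high, so I reopened the fingers, moved down and gripped again before lifting. No check failed after that.

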